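# Charge the milling jar and hold the index plunger out

## Task

Pour all six steel balls from the white pouring cup into the open grinding jar on the stand, and stand the empty cup upright on the bench again. Then take the black knob of the sprung index plunger on the stand's bracket, pull it fully up so that the pin is clear of its hole in the turntable, and finish while holding it there: do not let go. Leave the plunger seated until the balls are in the jar, and do not push the other things on the bench about.

Things in the scene. Friction and masses are not known exactly. Their poses are not given: they have to be found in the camera images.
- stand: Fixed jar stand: round base and 212 mm turntable, top 36 mm above the bench. Origin: underside, on the turntable's axis. Its x axis points (level) from the jar to the index plunger. A steel bracket at +x (40 mm wide, outer end 141 mm from the axis, top 62 mm above the bench) reaches over the turntable's edge and carries the plunger.
- jar_rim (a point): Centre of the mouth of the open steel grinding jar fixed upright in the middle of the turntable, on the stand's axis: outside 92 mm across, inside 82 mm across, rim 102 mm above the bench, 60 mm deep inside.
- cup: Loose white pouring cup on the bench, 44 mm wide (y), x from -68 to +55 mm. Origin: underside, z up. Side walls 34 mm tall, 38 mm apart inside; flat floor (3 mm thick, x -28 to +26 mm), then a 25 degree ramp up to the open spout at -x. Outside the back wall (+x) an upright grip tab. About 0.1 kg, 0.2 kg with balls. Leaning 40 to 50 degrees spout-down, the balls roll out.
- cup_lip (a point): Middle of the spout's lip, at cup x = -68 mm, 22 mm above the cup's underside; the balls leave here towards the cup's -x.
- cup_grip (a point): Middle of the cup's grip tab, to be taken from above with the fingers closing along the cup's y: cup x = +42 mm, 62 mm above the underside. The tab is 14 mm thick (y), 26 mm along x (+29 to +55 mm), its top 82 mm above the cup's underside.
- knob_grip (a point): Grip point in the pull knob of the sprung index plunger: black upright cylinder 24 mm across, 34 mm tall, 95 mm from the jar's axis along the stand's x. At rest the point is 94 mm above the bench, 14 mm below the knob's top; foot of the knob at 74 mm, a brass collar under it ends at 69 mm. Grip from above, closing along the stand's y (most room). It moves straight up with the plunger.
- index_plunger (a joint): How far the plunger is pulled up, m: 0 = pin seated in its hole in the turntable, 0.018 = fully back, against its stop. A spring pushes it down again: about 5 N at 0, about 11 N at 0.018; it does not stay up by itself.
- ball0_center (a point): Centre of steel milling ball 1 of 6: 16 mm across, about 17 g, starting on the cup's floor.
- ball1_center (a point): Centre of steel milling ball 2 of 6: 16 mm across, about 17 g, starting on the cup's floor.
- ball2_center (a point): Centre of steel milling ball 3 of 6: 16 mm across, about 17 g, starting on the cup's floor.
- ball3_center (a point): Centre of steel milling ball 4 of 6: 16 mm across, about 17 g, starting on the cup's floor.
- ball4_center (a point): Centre of steel milling ball 5 of 6: 16 mm across, about 17 g, starting on the cup's floor.
- ball5_center (a point): Centre of steel milling ball 6 of 6: 16 mm across, about 17 g, starting on the cup's floor.
- reagent_bottle: amber bottle, 60 mm across, 110 mm tall, bystander; origin: centre of its underside.
- beaker: open glass beaker, 68 mm across, 85 mm tall, bystander; origin: centre of its underside.
- tube_cap_jar: clear jar 40 mm across, 45 mm tall, about 115 to 135 mm behind the cup (its tab side), bystander; origin: centre of its underside.
- spacer: flat metal ring, 38 mm across, 12 mm tall, in front of the cup's spout, bystander; origin: centre of its underside.
- screwdriver: lying screwdriver, bystander.
- stopper: rubber stopper, 28 mm across, 24 mm tall, near the middle, bystander; origin: centre of its underside.
- sample_jar: clear jar 52 mm across, 60 mm tall, bystander; origin: centre of its underside.
Not all that is in view belongs to the job. What is shaped like the cup but pink or red is not meant.

How it is judged:
By the outcome, as a careful person would: the job done as asked, in the order asked, and still so for the second after the job is handed in, while the arm keeps its last pose, push and grip.
It also fails if it takes over 58 s, if anything falls off the work surface, if the arm or the gripper's body presses on something with over 40 N, if the wrist force passes 120 N, or if a joint passes its speed limit or range.

## Robot

A 6-joint arm with a two-finger parallel gripper is mounted at the origin on the work surface. World frame = base frame: x ahead of the robot, y to its left, z up, the work surface at z = 0. Lengths are in m, angles in degrees, forces in N, time in s.
With the tool pointing down it reaches from about 0.325 to 0.9 m from the base axis. Payload 3.5 kg.
Tool frame: the origin (TCP) lies at the very end of the fingers, on their centre line; the grasp point (between the pads) lies 19 mm behind it; z points along the fingers, y is the line along which they close (so a half turn about z gives the same grasp; the last joint's range is limited). The gripper opens to 85 mm and grips with 20 to 120 N. Pads are 22 mm wide; open, the fingers measure 114 mm over their backs; the gripper's body (76 mm by 85 mm) begins 54 mm behind the grasp point. The pads swing forward as they close: fully open they stand 13 mm farther back than shut.
Start: joints at [69.362, 15.837, -1.513, 72.651, 0, 84.076], TCP at [0.159, 0.605, 0.231] pointing down, gripper open.
Joint ranges: [-178.77, 178.77], [-48.84, 107.48], [-61.69, 71.31], [-111.58, 123.2], [-90, 87.43], [-180, 180]. Speed limits (degrees/s): [147.25, 147.25, 180, 180, 180, 180].

## Interface

Orientations are given as a 3x3 rotation matrix whose columns are the frame's x, y, z axes.
In Python, from rig import ctrl gives the robot as it stands.
- The arm moves only by the tool send_rows, never from a script. Its argument "increments" is text: rows parted by semicolons, each of 5 numbers parted by spaces: the opening, from -1 (shut) to 1 (fully open), then the shift along the tool's x, y, z in units of 0.1 m (1.0 is 0.1 m), then the turn about the tool's z in units of 90 degrees (1.0 is 90 degrees). A call has 1 to 5 rows; each row is the pose to reach, as a shift and turn from the pose commanded when the call began, along the tool's axes at that moment; what a row does not reach only later rows make up. A row lasts 1/12 s, in which the tool goes at most 41.7 mm and 7.16 degrees, less where a joint would pass 70% of its speed; a pose out of reach is approached as far as the arm can. A call with a number of a shift or a turn outside -1 to 1 is refused whole. A call with a gripper value outside its range is refused whole. The fingers move at their own pace and stop on an object; "newtons" is the grip in N (left out, the last holds). Time passes only in rows, so rows that repeat a pose let the fingers close. It gives the time, the measured TCP pose, the force, the opening and the grip force at its end, in the units of the state.
- ctrl.read_state(): the state, without advancing time (a new reading comes with each control period).
- ctrl.camera(name): name is "scene" or "top" or "wrist"; returns a dict with "image" (400x640x3 uint8, red, green, blue), "range_z" (400x640 float32, m along the optical axis (not along the pixel's ray), 0 where there is no reading), "vfov" (degrees; the focal length in pixels is half the picture's height over the tangent of half this angle, whatever the lens; pixels are square), "cx", "cy" (the principal point, pixels), "rvec" (rotation vector, rad) and "tvec" (3), from world to camera coordinates, as OpenCV has them. Camera axes: x right, y down, z forward; pixel columns grow to the right and rows downward; lengths in m; the calibration is good to about 2 mm. A picture is of the moment at which its call begins.
- ctrl.sign_off(): hands the job in; it is judged then, once.
The state is a dict: "time": time; "qpos": joint angles; "dq": joint speeds; "effort": joint torques, N m; "ee_pos": TCP position; "eef_rot": TCP orientation; "ft_force": force on the tool from outside, world axes, zero at the start; "wrist_torque": the same for the moment, N m; "grip_width": opening from 0.0 (shut) to 1.0 (fully open); "grasp_force": force on a finger pad.
Only numpy, scipy, OpenCV 4.12 (cv2) and the standard library are available. Lean on these libraries where they do the work, as an engineer would, in place of code of your own. Each camera call takes 0.05 s, during which the arm holds its last target. There are 200 camera calls.

## Working session

There is one attempt and no reset: what is moved stays moved. The work goes in short steps, Python scripts to look and compute and a tool call to move; the robot and the scene stay as the last step left them, time stands still between calls to the robot, and variables do not carry over. Pictures are saved under pics/ and viewed, at most 10 in all, crops included, and the job is handed in when it is done.

Besides the shell and the picture viewer there is one more tool, called after "Emit:" by a JSON object that holds its "op" and its "data", one argument or row to a line. send_rows: Moves the arm, as the interface text tells. Shifts and turns lie within -1 to 1; 1 stands for 0.1 m of shift or 90 degrees of turn. Its arguments: {"type":"object","properties":{"increments":{"type":"string"},"newtons":{"type":"number"}},"required":["increments"]}

```bash
mkdir -p pics; cat > h.py <<'E'
import numpy as np, cv2
from rig import ctrl
def cam(n):
    c=ctrl.camera(n); c['f']=200/np.tan(np.radians(c['vfov']/2)); c['R']=cv2.Rodrigues(np.array(c['rvec'],float))[0]; c['t']=np.array(c['tvec'],float).ravel(); return c
def save(c,p): cv2.imwrite(p,c['image'][:,:,::-1])
def ray(c,u,v):
    u,v=np.atleast_1d(u).astype(float),np.atleast_1d(v).astype(float)
    d=np.stack([(u-c['cx'])/c['f'],(v-c['cy'])/c['f'],np.ones_like(u)],-1)
    return -c['R'].T@c['t'], d@c['R']
def plane(c,u,v,z):
    o,d=ray(c,u,v); return o+d*((z-o[2])/d[:,2])[:,None]
def cloud(c):
    v,u=np.mgrid[:400,:640]; o,d=ray(c,u.ravel(),v.ravel()); return (o+d*c['range_z'].reshape(-1,1)).reshape(400,640,3)
E
python3 - <<'E'
from h import *
for n in ['top','scene']:
    c=cam(n); save(c,f'pics/{n}0.png'); np.savez(f'{n}0.npz',**c)
    print(n,c['f'],c['cx'],c['cy'],-c['R'].T@c['t'],(c['range_z']>0).mean())
s=ctrl.read_state(); print(s); print([a for a in dir(ctrl) if a[0]!='_'])
E
```

```text
top 476.90902926415794 319.6700526643799 198.08869385576682 [0.38766023 0.01473891 1.32945965] 0.99594921875
scene 482.38288287184145 331.92005001475366 202.1430748835981 [ 1.31138716 -0.53541527  0.89947889] 0.99478125
{'time': 0.1, 'qpos': array([ 6.93629692e+01,  1.58753070e+01, -1.59102701e+00,  7.26519196e+01,
       -2.76403027e-04,  8.40774494e+01]), 'dq': array([-0.10327738, -0.1110542 ,  0.15984165,  0.0689612 , -0.0562987 ,
        0.00691499]), 'effort': array([ 1.31208844e-04, -4.46710753e+01,  2.96128070e+01,  8.48440774e-03,
       -9.90053513e-05, -3.31146843e-08]), 'ee_pos': array([0.15848663, 0.60382329, 0.23024772]), 'eef_rot': array([[-9.67203516e-01,  2.54001644e-01, -7.22904579e-04],
       [ 2.54002587e-01,  9.67201607e-01, -1.93317631e-03],
       [ 2.08164508e-04, -2.05339456e-03, -9.99997870e-01]]), 'ft_force': array([ 0.02667441, -0.49685583, -0.61717787]), 'wrist_torque': array([0.0005252 , 0.00880924, 0.00587983]), 'grasp_force': 0.0, 'grip_width': 1.0003921900458184}
['IKError', 'camera', 'read_state', 'sign_off']
```

View pics/top0.png

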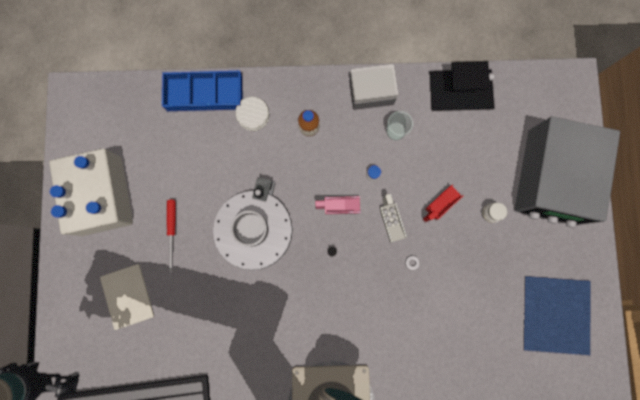

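View pics/scene0.png

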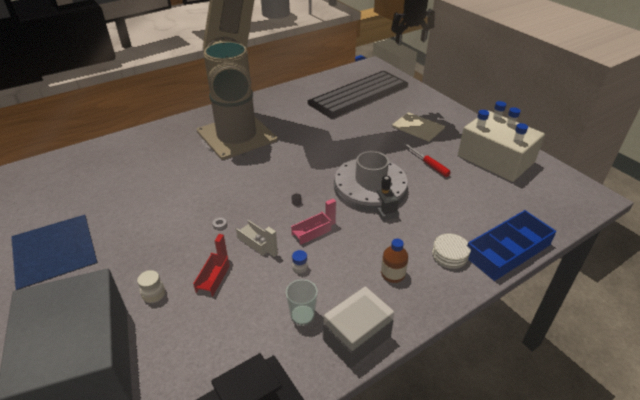

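```bash
python3 - <<'E'
from h import *
for n in ['top','scene']:
    c=dict(np.load(f'{n}0.npz')); P=cloud(c)
    o=plane(c,393,218,0.03) if n=='top' else plane(c,258,238,0.04)
    print(n,'cup approx',o)
    np.save(f'{n}P.npy',P)
P=np.load('topP.npy'); c=dict(np.load('top0.npz'))
q=plane(c,393,218,0.02)[0]; 
def rep(P,ctr,r,zs,name):
    d=np.hypot(P[...,0]-ctr[0],P[...,1]-ctr[1])<r
    for lo,hi in zs:
        m=d&(P[...,2]>lo)&(P[...,2]<hi)
        if m.sum()>3:
            (cx,cy),(w,h),a=cv2.minAreaRect((P[m][:,:2]*1000).astype(np.float32)); print(name,lo,hi,m.sum(),P[m].mean(0).round(4),'rect',np.round([cx,cy,w,h,a],1))
for n in ['top','scene']:
    P=np.load(n+'P.npy')
    rep(P,q,.09,[(.07,.09),(.045,.09),(.025,.042),(.008,.09)],n+' cup')
    s=plane(c,252,228,0.036)[0]
    rep(P,s,.13,[(.098,.108),(.03,.042)],n+' stand')
    k=plane(c,263,185,0.1)[0]
    rep(P,k,.035,[(.103,.113),(.085,.113),(.055,.067)],n+' knob')
img=c['image']
cr=np.hstack([cv2.resize(img[180:260,350:430],(400,400),interpolation=2),cv2.resize(img[165:245,212:292],(400,400),interpolation=2)])
cv2.imwrite('pics/crop.png',cr[:,:,::-1])
E
```

```text
top cup approx [[ 0.4925048  -0.18320903  0.03      ]]
scene cup approx [[ 0.50930232 -0.18676717  0.04      ]]
top cup 0.07 0.09 78 [ 0.526  -0.1915  0.0808] rect [ 513.2 -214.6  133.    25.7   62.6]
top cup 0.045 0.09 105 [ 0.5233 -0.1952  0.0748] rect [ 513.2 -214.5  133.2   25.7   62.6]
top cup 0.025 0.042 154 [ 0.4895 -0.1846  0.0329] rect [ 499.7 -212.2  120.4  112.4   15. ]
top cup 0.008 0.09 634 [ 0.4878 -0.187   0.03  ] rect [ 502.4 -209.2  123.4  118.6   20.8]
top stand 0.098 0.108 251 [0.4879 0.1966 0.1026] rect [497.1 202.9 146.   88.6   1.5]
top stand 0.03 0.042 3824 [0.4653 0.2015 0.0362] rect [470.  202.4 210.8 209.6  27.1]
top knob 0.103 0.113 59 [0.5611 0.1766 0.1073] rect [560.2 177.4  21.6  20.9  88.2]
top knob 0.085 0.113 71 [0.5604 0.1753 0.1054] rect [562.1 175.9  23.5  20.8  55.2]
top knob 0.055 0.067 217 [0.5832 0.1673 0.0616] rect [578.1 172.1  40.2  56.   73.9]
scene cup 0.07 0.09 94 [ 0.5373 -0.1838  0.0792] rect [ 517.2 -215.4  131.4   24.6   61.7]
scene cup 0.045 0.09 177 [ 0.5378 -0.1852  0.069 ] rect [ 517.4 -215.5  131.5   27.7   60.1]
scene cup 0.025 0.042 239 [ 0.4994 -0.1865  0.0321] rect [ 482.6 -193.3  126.5  106.1   60.8]
scene cup 0.008 0.09 847 [ 0.5002 -0.1864  0.0321] rect [ 482.5 -195.3  131.8  108.2   60.1]
scene stand 0.098 0.108 198 [0.487  0.1959 0.1019] rect [499.  201.4 148.6  91.3   4.9]
scene stand 0.03 0.042 1544 [0.485  0.1795 0.0367] rect [473.4 200.1 209.6 212.5  27.1]
scene knob 0.103 0.113 52 [0.5661 0.1734 0.1085] rect [564.6 174.8  23.2  22.8  12.3]
scene knob 0.085 0.113 98 [0.5675 0.1714 0.1015] rect [564.1 173.7  22.4  26.   81.2]
scene knob 0.055 0.067 210 [0.5859 0.1663 0.0619] rect [581.6 170.1  41.1  61.2  75.4]
```

View pics/crop.png

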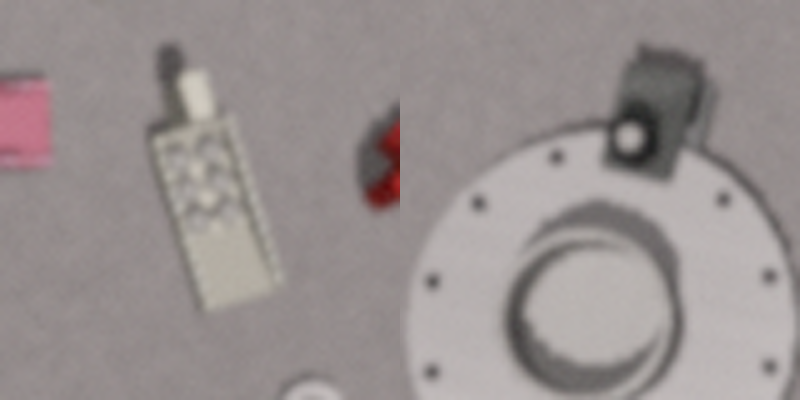

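```bash
python3 - <<'E'
from h import *
def dirv(a):
    a=np.array(a)-0; return a
for n in ['top','scene']:
    c=dict(np.load(n+'0.npz')); P=np.load(n+'P.npy'); h=cv2.cvtColor(c['image'],cv2.COLOR_RGB2HSV); L=h[...,2].astype(float)
    near=(abs(P[...,0]-.5)<.09)&(abs(P[...,1]+.19)<.06)&(h[...,1]<90)
    for lo,hi in [(.008,.09),(.068,.09),(.024,.045)]:
        m=(near&(P[...,2]>lo)&(P[...,2]<hi)).astype(np.uint8)
        k,lab,st,ce=cv2.connectedComponentsWithStats(m); i=1+st[1:,4].argmax(); mm=lab==i if lo!=.024 else m>0
        r=cv2.minAreaRect((P[mm][:,:2]*1000).astype(np.float32)); print(n,lo,mm.sum(),P[mm].mean(0).round(4),np.round(r[0]+r[1]+(r[2],),1))
    # turntable circle at z=.036, jar rim
    for zc,r0,lo,hi in [(.036,.125,.03,.042),(.102,.055,.097,.107)]:
        d=np.hypot(P[...,0]-.47,P[...,1]-.201)<r0
        m=d&(P[...,2]>lo)&(P[...,2]<hi)
        (x,y),r=cv2.minEnclosingCircle((P[m][:,:2]*1000).astype(np.float32)); print(' circ',zc,m.sum(),round(x,1),round(y,1),round(r,1))
    for name,x,y,r0 in [('stop',None,None,0)]:pass
c=dict(np.load('top0.npz'));P=np.load('topP.npy')
for nm,u,v in [('stopper',332,251),('spacer',413,263),('tubecap',374,172),('pink',340,205),('bottle',309,122),('screw',171,235)]: print(nm,P[v,u].round(3))
E
```

```text
top 0.008 581 [ 0.4879 -0.1801  0.0281] [ 491.7 -179.2  122.6   44.7   14.9]
top 0.068 60 [ 0.5379 -0.1658  0.0806] [ 538.6 -166.4   25.8   13.7   11.3]
top 0.024 157 [ 0.4891 -0.1797  0.0326] [ 490.9 -179.5  120.4   44.6   14.9]
 circ 0.036 3822 478.6 199.6 114.7
 circ 0.102 212 469.7 202.2 45.9
scene 0.008 806 [ 0.5005 -0.1821  0.031 ] [ 494.2 -181.3  127.6   47.1   14.2]
scene 0.068 83 [ 0.5443 -0.1697  0.079 ] [ 542.3 -168.9   27.5   16.8   23.5]
scene 0.024 256 [ 0.5006 -0.1841  0.0318] [ 493.6 -181.2  126.3   46.5   14.2]
 circ 0.036 1539 478.1 194.4 114.7
 circ 0.102 195 472.3 201.5 49.6
stopper [ 0.407 -0.014  0.024]
spacer [ 0.369 -0.237  0.   ]
tubecap [ 0.619 -0.135  0.044]
pink [ 0.535 -0.041  0.   ]
bottle [0.751 0.039 0.087]
screw [0.462 0.424 0.025]
```

Emit:
{"op": "send_rows", "data": {
  "increments": "-0.2 -0.4 -0.46 0 0; -0.2 -0.8 -0.92 0 0; -0.2 -0.8 -0.92 0 0; -0.2 -0.8 -0.92 0 0",
  "newtons": 20
}}

```text
time: 0.43
ee_pos: [0.2136, 0.489, 0.2301]
eef_rot: [[-0.966, 0.258, -0.001], [0.258, 0.966, -0.006], [-0.001, -0.006, -1.0]]
ft_force: [-1.3, -0.4, -0.9]
grip_width: 0.455
grasp_force: 0.0
```

Emit:
{"op": "send_rows", "data": {
  "increments": "-0.2 -0.4 -0.46 0 0; -0.2 -0.8 -0.92 0 0; -0.2 -0.8 -0.92 0 0; -0.2 -0.8 -0.92 0 0"
}}

```text
time: 0.77
ee_pos: [0.2679, 0.3807, 0.2306]
eef_rot: [[-0.966, 0.259, -0.0], [0.259, 0.966, -0.004], [-0.001, -0.004, -1.0]]
ft_force: [-0.1, 0.7, -0.6]
grip_width: 0.403
grasp_force: 0.0
```

Emit:
{"op": "send_rows", "data": {
  "increments": "-0.2 -0.4 -0.46 0 0; -0.2 -0.8 -0.92 0 0; -0.2 -0.8 -0.92 0 0; -0.2 -0.8 -0.92 0 0"
}}

```text
time: 1.1
ee_pos: [0.3226, 0.2721, 0.231]
eef_rot: [[-0.965, 0.261, 0.001], [0.261, 0.965, -0.003], [-0.001, -0.003, -1.0]]
ft_force: [-0.4, 0.2, 0.7]
grip_width: 0.397
grasp_force: 0.0
```

Emit:
{"op": "send_rows", "data": {
  "increments": "-0.2 -0.4 -0.46 0 0; -0.2 -0.8 -0.92 0 0; -0.2 -0.8 -0.92 0 0; -0.2 -0.8 -0.92 0 0"
}}

```text
time: 1.43
ee_pos: [0.3775, 0.163, 0.2314]
eef_rot: [[-0.965, 0.261, 0.002], [0.261, 0.965, -0.002], [-0.003, -0.002, -1.0]]
ft_force: [-0.6, 0.7, -0.1]
grip_width: 0.402
grasp_force: 0.0
```

Emit:
{"op": "send_rows", "data": {
  "increments": "-0.2 -0.4 -0.46 0 0; -0.2 -0.81 -0.92 0 0; -0.2 -0.81 -0.92 0 0; -0.2 -0.81 -0.92 0 0"
}}

```text
time: 1.77
ee_pos: [0.4331, 0.0534, 0.2315]
eef_rot: [[-0.965, 0.26, 0.003], [0.26, 0.965, -0.002], [-0.003, -0.002, -1.0]]
ft_force: [1.5, -0.4, 0.6]
grip_width: 0.399
grasp_force: 0.0
```

Emit:
{"op": "send_rows", "data": {
  "increments": "-0.2 -0.4 -0.46 0 0; -0.2 -0.81 -0.92 0 0; -0.2 -0.81 -0.92 0 0; -0.2 -0.81 -0.92 0 0"
}}

```text
time: 2.1
ee_pos: [0.4885, -0.0561, 0.2313]
eef_rot: [[-0.966, 0.259, 0.003], [0.259, 0.966, -0.003], [-0.004, -0.002, -1.0]]
ft_force: [1.1, -1.0, 0.6]
grip_width: 0.394
grasp_force: 0.0
```

Emit:
{"op": "send_rows", "data": {
  "increments": "-0.2 -0.4 -0.46 0 0; -0.2 -0.81 -0.92 0 0; -0.2 -0.81 -0.92 0 0; -0.2 -0.81 -0.92 0 0"
}}

```text
time: 2.43
ee_pos: [0.5434, -0.1658, 0.2308]
eef_rot: [[-0.966, 0.258, 0.003], [0.258, 0.966, -0.003], [-0.004, -0.002, -1.0]]
ft_force: [-0.8, 0.3, 0.0]
grip_width: 0.402
grasp_force: 0.0
```

Emit:
{"op": "send_rows", "data": {
  "increments": "-0.2 0 0 0.2 -0.08; -0.2 0 0 0.4 -0.16; -0.2 0 0 0.6 -0.24; -0.2 0 0 0.6 -0.32; -0.2 0 0 0.6 -0.32"
}}

```text
time: 2.85
ee_pos: [0.5383, -0.1592, 0.1691]
eef_rot: [[-0.969, -0.246, -0.004], [-0.246, 0.969, 0.002], [0.004, 0.003, -1.0]]
ft_force: [-0.1, 0.1, 0.2]
grip_width: 0.4
grasp_force: 0.0
```

```bash
python3 - <<'E'
from h import *
c=cam('wrist'); save(c,'pics/w1.png'); np.savez('w1.npz',**c); P=cloud(c); h=cv2.cvtColor(c['image'],cv2.COLOR_RGB2HSV)
s=ctrl.read_state(); print(s['ee_pos'],s['eef_rot'])
near=(abs(P[...,0]-.5)<.09)&(abs(P[...,1]+.19)<.06)&(h[...,1]<90)
for lo,hi in [(.075,.088),(.024,.04)]:
    mm=near&(P[...,2]>lo)&(P[...,2]<hi)
    if mm.sum()>5:
        r=cv2.minAreaRect((P[mm][:,:2]*1000).astype(np.float32)); print(lo,mm.sum(),P[mm].mean(0).round(4),np.round(r[0]+r[1]+(r[2],),1))
E
```

```text
[ 0.53926425 -0.15976095  0.17036789] [[-0.97026603 -0.24203381 -0.00186177]
 [-0.24203635  0.97026634  0.00128086]
 [ 0.0014964   0.00169339 -0.99999745]]
0.075 578 [ 0.54   -0.1677  0.0808] [ 540.9 -167.7   26.2   13.6   14.2]
0.024 1133 [ 0.4916 -0.1831  0.0327] [ 482.9 -183.4   98.4   43.3   15.1]
```

View pics/w1.png

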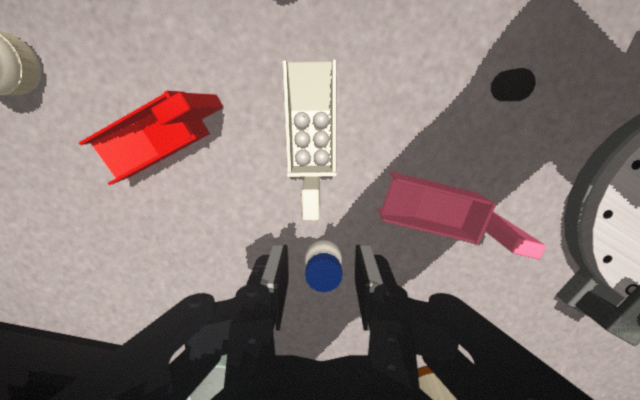

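Emit:
{"op": "send_rows", "data": {
  "increments": "-0.2 0 -0.08 0 -0.01; -0.2 0 -0.08 0.3 -0.01; -0.2 0 -0.08 0.6 -0.01; -0.2 0 -0.08 0.8 -0.01; -0.2 0 -0.08 0.8 -0.01"
}}

```text
time: 3.32
ee_pos: [0.5388, -0.167, 0.0876]
eef_rot: [[-0.967, -0.256, -0.007], [-0.256, 0.967, 0.003], [0.006, 0.005, -1.0]]
ft_force: [-0.4, 0.5, -0.6]
grip_width: 0.404
grasp_force: 0.0
```

Emit:
{"op": "send_rows", "data": {
  "increments": "-0.2 0 0 0.2 0; -0.2 0 0 0.46 0; -0.2 0 0 0.46 0; -0.2 0 0 0.46 0"
}}

```text
time: 3.65
ee_pos: [0.5414, -0.1685, 0.0458]
eef_rot: [[-0.966, -0.258, -0.001], [-0.258, 0.966, 0.001], [0.001, 0.001, -1.0]]
ft_force: [1.0, 0.5, 1.3]
grip_width: 0.397
grasp_force: 0.0
```

Emit:
{"op": "send_rows", "data": {
  "increments": "-0.6 0 0 0 0; -1 0 0 0 0; -1 0 0 0 0; -1 0 0 0 0; -1 0 0 0 0",
  "newtons": 60
}}

```text
time: 4.07
ee_pos: [0.5436, -0.1696, 0.0477]
eef_rot: [[-0.966, -0.258, 0.004], [-0.258, 0.966, -0.001], [-0.004, -0.002, -1.0]]
ft_force: [-0.1, 0.9, 6.4]
grip_width: 0.154
grasp_force: 59.3
```

Emit:
{"op": "send_rows", "data": {
  "increments": "-1 0 0 -0.15 0; -1 0 0 -0.3 0; -1 0 0 -0.5 0; -1 0 0 -0.5 0; -1 0 0 -0.5 0"
}}

```text
time: 4.48
ee_pos: [0.5429, -0.1698, 0.0965]
eef_rot: [[-0.966, -0.258, 0.003], [-0.258, 0.966, -0.002], [-0.003, -0.002, -1.0]]
ft_force: [-0.4, -0.3, -2.6]
grip_width: 0.153
grasp_force: 58.7
```

```bash
cat >> h.py <<'E'
def tilt(n='scene',red=90):
    c=cam(n); P=cloud(c); s=ctrl.read_state(); e=s['ee_pos']; h=cv2.cvtColor(c['image'],cv2.COLOR_RGB2HSV)
    xa=-s['eef_rot'][:,0]; ya=s['eef_rot'][:,1]; g=e-0.019*s['eef_rot'][:,2]
    d=P-g; X=d@xa; Y=d@ya; Z=d[...,2]
    m=(abs(Y)<.026)&(X<.03)&(X>-.14)&(Z>-.13)&(Z<.03)&(h[...,1]<red)&(h[...,2]>70)&(P[...,2]>.012)
    return c,m,X,Y,Z,s
E
python3 - <<'E'
from h import *
c,m,X,Y,Z,s=tilt(); save(c,'pics/l1.png')
print(s['ee_pos'],s['grasp_force'],m.sum())
f=m&(X<-.02)
for b in np.arange(-.13,.0,.015):
    k=m&(X>=b)&(X<b+.015)
    if k.sum()>3: print(round(b+.0075,3),k.sum(),np.percentile(Z[k],[3,50,97]).round(3))
E
```

```text
[ 0.54170633 -0.16924274  0.09521919] 58.652000427246094 726
-0.108 64 [-0.059 -0.046 -0.032]
-0.092 94 [-0.06  -0.051 -0.031]
-0.078 65 [-0.06  -0.054 -0.031]
-0.062 85 [-0.062 -0.048 -0.032]
-0.048 67 [-0.063 -0.048 -0.029]
-0.033 49 [-0.066 -0.047 -0.03 ]
-0.018 99 [-0.064 -0.045 -0.027]
-0.003 55 [-0.062 -0.035  0.017]
```

Emit:
{"op": "send_rows", "data": {
  "increments": "-1 0 0 -0.15 0; -1 0 0 -0.35 0; -1 0 0 -0.6 0; -1 0 0 -0.85 0; -1 0 0 -1 0"
}}

```text
time: 4.95
ee_pos: [0.5417, -0.1692, 0.196]
eef_rot: [[-0.966, -0.258, 0.0], [-0.258, 0.966, -0.0], [-0.0, -0.0, -1.0]]
ft_force: [0.3, -0.3, -1.5]
grip_width: 0.158
grasp_force: 58.8
```

Emit:
{"op": "send_rows", "data": {
  "increments": "-1 -0.02 0.08 0 0; -1 -0.06 0.22 0 0; -1 -0.11 0.4 0 0; -1 -0.16 0.6 0 0; -1 -0.21 0.8 0 0"
}}

```text
time: 5.37
ee_pos: [0.5389, -0.0839, 0.192]
eef_rot: [[-0.966, -0.259, -0.005], [-0.259, 0.966, 0.002], [0.005, 0.004, -1.0]]
ft_force: [-0.1, 1.4, -2.8]
grip_width: 0.153
grasp_force: 58.6
```

Emit:
{"op": "send_rows", "data": {
  "increments": "-1 -0.05 0.2 0 0; -1 -0.1 0.4 0 0; -1 -0.16 0.6 0 0; -1 -0.21 0.8 0 0; -1 -0.27 1 0 0"
}}

```text
time: 5.78
ee_pos: [0.5386, 0.0196, 0.192]
eef_rot: [[-0.966, -0.259, -0.006], [-0.259, 0.966, 0.001], [0.006, 0.003, -1.0]]
ft_force: [0.1, -0.2, -3.2]
grip_width: 0.155
grasp_force: 58.6
```

Emit:
{"op": "send_rows", "data": {
  "increments": "-1 -0.05 0.2 0 0; -1 -0.1 0.4 0 0; -1 -0.16 0.6 0 0; -1 -0.21 0.8 0 0; -1 -0.27 1 0 0"
}}

```text
time: 6.2
ee_pos: [0.5386, 0.1227, 0.1919]
eef_rot: [[-0.966, -0.259, -0.006], [-0.259, 0.966, -0.0], [0.006, 0.001, -1.0]]
ft_force: [-0.5, -0.5, -2.4]
grip_width: 0.154
grasp_force: 58.6
```

Emit:
{"op": "send_rows", "data": {
  "increments": "-1 -0.05 0.2 0 0; -1 -0.1 0.4 0 0; -1 -0.16 0.6 0 0; -1 -0.21 0.75 0 0; -1 -0.24 0.86 0 0"
}}

```text
time: 6.62
ee_pos: [0.5398, 0.2121, 0.192]
eef_rot: [[-0.965, -0.261, -0.005], [-0.261, 0.965, -0.001], [0.005, 0.001, -1.0]]
ft_force: [0.3, -0.4, -1.8]
grip_width: 0.157
grasp_force: 58.7
```

Emit:
{"op": "send_rows", "data": {
  "increments": "-1 -0.01 0.06 0 0; -1 -0.02 0.1 0 0; -1 -0.02 0.1 0 0; -1 -0.02 0.1 0 0"
}}

```text
time: 6.95
ee_pos: [0.5416, 0.2198, 0.1948]
eef_rot: [[-0.966, -0.258, -0.001], [-0.258, 0.966, -0.001], [0.001, -0.0, -1.0]]
ft_force: [1.1, 0.3, -1.7]
grip_width: 0.157
grasp_force: 58.7
```

```bash
cat >> h.py <<'E'
def prof():
    c,m,X,Y,Z,s=tilt(); print(s['time'],s['ee_pos'],s['grasp_force'],m.sum())
    for b in np.arange(-.13,.0,.015):
        k=m&(X>=b)&(X<b+.015)
        if k.sum()>3: print(round(b+.0075,3),k.sum(),np.percentile(Z[k],[3,50,97]).round(3))
    return c
E
python3 -c "
from h import *
save(prof(),'pics/p1.png')"
```

```text
7.0 [0.54177645 0.21954156 0.195028  ] 58.65967869758606 954
-0.122 5 [-0.124 -0.115 -0.111]
-0.108 146 [-0.128 -0.06  -0.032]
-0.092 97 [-0.064 -0.047 -0.031]
-0.078 88 [-0.064 -0.045 -0.032]
-0.062 97 [-0.063 -0.047 -0.031]
-0.048 99 [-0.064 -0.046 -0.032]
-0.033 140 [-0.129 -0.065 -0.033]
-0.018 95 [-0.066 -0.046 -0.026]
-0.003 79 [-0.062 -0.041  0.01 ]
```

Level above the jar. Ease the grip in steps to see whether the cup swings.

Emit:
{"op": "send_rows", "data": {
  "increments": "-1 0 0 0 0; -1 0 0 0 0",
  "newtons": 35
}}

```text
time: 7.17
ee_pos: [0.5421, 0.2195, 0.1954]
eef_rot: [[-0.966, -0.258, 0.0], [-0.258, 0.966, -0.0], [-0.0, -0.0, -1.0]]
ft_force: [0.6, -0.2, -1.9]
grip_width: 0.156
grasp_force: 58.7
```

```bash
python3 -c "
from h import *
prof()"
```

```text
7.2167 [0.54215019 0.21959818 0.19545012] 58.660070300102234 952
-0.122 5 [-0.127 -0.114 -0.113]
-0.108 140 [-0.127 -0.059 -0.031]
-0.092 98 [-0.061 -0.047 -0.032]
-0.078 89 [-0.064 -0.047 -0.031]
-0.062 98 [-0.063 -0.047 -0.032]
-0.048 99 [-0.066 -0.047 -0.031]
-0.033 141 [-0.127 -0.064 -0.032]
-0.018 93 [-0.066 -0.046 -0.028]
-0.003 78 [-0.063 -0.038  0.012]
```

Emit:
{"op": "send_rows", "data": {
  "increments": "-1 0 0 0 0; -1 0 0 0 0",
  "newtons": 20
}}

```text
time: 7.38
ee_pos: [0.5421, 0.2199, 0.1955]
eef_rot: [[-0.966, -0.258, 0.0], [-0.258, 0.966, 0.0], [-0.0, -0.0, -1.0]]
ft_force: [-0.1, 0.3, -2.4]
grip_width: 0.157
grasp_force: 58.7
```

```bash
python3 -c "
from h import *
save(prof(),'pics/p2.png')"
```

```text
7.4333 [0.54208208 0.21995474 0.19540975] 58.65963399410248 949
-0.122 5 [-0.114 -0.113 -0.112]
-0.108 142 [-0.128 -0.062 -0.032]
-0.092 99 [-0.065 -0.047 -0.032]
-0.078 90 [-0.062 -0.045 -0.031]
-0.062 96 [-0.064 -0.047 -0.031]
-0.048 97 [-0.064 -0.045 -0.031]
-0.033 142 [-0.129 -0.11  -0.031]
-0.018 102 [-0.064 -0.045 -0.027]
-0.003 73 [-0.062 -0.038  0.008]
```

Emit:
{"op": "send_rows", "data": {
  "increments": "-0.9 0 0 0 0; -0.9 0 0 0 0",
  "newtons": 20
}}

```text
time: 7.6
ee_pos: [0.542, 0.2201, 0.1953]
eef_rot: [[-0.966, -0.258, 0.0], [-0.258, 0.966, -0.0], [-0.0, -0.0, -1.0]]
ft_force: [-0.2, -0.2, -1.8]
grip_width: 0.157
grasp_force: 58.7
```

Emit:
{"op": "send_rows", "data": {
  "increments": "-0.75 0 0 0 0; -0.75 0 0 0 0"
}}

```text
time: 7.77
ee_pos: [0.542, 0.2202, 0.1953]
eef_rot: [[-0.966, -0.259, 0.0], [-0.259, 0.966, -0.0], [-0.0, -0.0, -1.0]]
ft_force: [-0.9, -0.2, -2.4]
grip_width: 0.15
grasp_force: 58.7
```

Emit:
{"op": "send_rows", "data": {
  "increments": "-1 0.03 -0.1 0 0; -1 0.08 -0.28 0 0; -1 0.13 -0.48 0 0; -1 0.19 -0.7 0 0; -1 0.25 -0.92 0 0",
  "newtons": 60
}}

```text
time: 8.18
ee_pos: [0.5414, 0.1235, 0.1953]
eef_rot: [[-0.966, -0.259, -0.0], [-0.259, 0.966, -0.0], [0.0, -0.0, -1.0]]
ft_force: [0.7, 0.3, -2.4]
grip_width: 0.155
grasp_force: 58.7
```

Emit:
{"op": "send_rows", "data": {
  "increments": "-1 0.06 -0.22 0 0; -1 0.12 -0.44 0 0; -1 0.18 -0.66 0 0; -1 0.23 -0.88 0 0; -1 0.27 -1 0 0"
}}

```text
time: 8.6
ee_pos: [0.5413, 0.0186, 0.1955]
eef_rot: [[-0.966, -0.257, 0.0], [-0.257, 0.966, -0.001], [-0.0, -0.001, -1.0]]
ft_force: [-0.5, -0.4, -2.2]
grip_width: 0.158
grasp_force: 58.7
```

Emit:
{"op": "send_rows", "data": {
  "increments": "-1 0.06 -0.22 0 0; -1 0.12 -0.44 0 0; -1 0.18 -0.66 0 0; -1 0.23 -0.88 0 0; -1 0.27 -1 0 0"
}}

```text
time: 9.02
ee_pos: [0.5413, -0.0845, 0.1954]
eef_rot: [[-0.966, -0.257, 0.001], [-0.257, 0.966, -0.001], [-0.0, -0.001, -1.0]]
ft_force: [-0.0, -1.1, -2.0]
grip_width: 0.156
grasp_force: 58.7
```

Emit:
{"op": "send_rows", "data": {
  "increments": "-1 0.06 -0.22 0 0; -1 0.12 -0.44 0 0; -1 0.17 -0.64 0 0; -1 0.2 -0.78 0 0; -1 0.22 -0.84 0 0"
}}

```text
time: 9.43
ee_pos: [0.5419, -0.1708, 0.1954]
eef_rot: [[-0.966, -0.257, 0.0], [-0.257, 0.966, -0.0], [-0.0, -0.0, -1.0]]
ft_force: [0.1, 0.5, -2.5]
grip_width: 0.158
grasp_force: 58.6
```

Emit:
{"op": "send_rows", "data": {
  "increments": "-1 0 0 0.15 0; -1 0 0 0.4 0; -1 0 0 0.65 0; -1 0 0 0.9 0; -1 0 0 1 0"
}}

```text
time: 9.85
ee_pos: [0.539, -0.1672, 0.0918]
eef_rot: [[-0.966, -0.259, -0.006], [-0.259, 0.966, 0.003], [0.004, 0.005, -1.0]]
ft_force: [-1.7, 0.2, -2.6]
grip_width: 0.156
grasp_force: 58.6
```

Emit:
{"op": "send_rows", "data": {
  "increments": "-1 0 0 0.15 0; -1 0 0 0.3 0; -1 0 0 0.42 0; -1 0 0 0.48 0; -1 0 0 0.48 0"
}}

```text
time: 10.27
ee_pos: [0.542, -0.1688, 0.0479]
eef_rot: [[-0.966, -0.259, 0.0], [-0.259, 0.966, 0.0], [-0.0, 0.0, -1.0]]
ft_force: [0.0, 0.6, -2.4]
grip_width: 0.156
grasp_force: 58.9
```

Emit:
{"op": "send_rows", "data": {
  "increments": "-0.7 0 0 0.02 0; -0.7 0 0 0.03 0",
  "newtons": 20
}}

```text
time: 10.43
ee_pos: [0.5427, -0.1692, 0.0475]
eef_rot: [[-0.966, -0.259, 0.001], [-0.259, 0.966, -0.0], [-0.001, -0.001, -1.0]]
ft_force: [-7.0, 2.4, 20.5]
grip_width: 0.156
grasp_force: 62.4
```

Emit:
{"op": "send_rows", "data": {
  "increments": "-0.68 0 0 0 0"
}}

```text
time: 10.52
ee_pos: [0.5427, -0.1692, 0.0474]
eef_rot: [[-0.966, -0.259, 0.002], [-0.259, 0.966, -0.0], [-0.002, -0.001, -1.0]]
ft_force: [-3.7, 1.4, 13.3]
grip_width: 0.161
grasp_force: 21.9
```

Emit:
{"op": "send_rows", "data": {
  "increments": "-0.66 0 0 0 0"
}}

```text
time: 10.6
ee_pos: [0.5431, -0.1694, 0.0465]
eef_rot: [[-0.966, -0.259, 0.003], [-0.259, 0.966, -0.001], [-0.003, -0.002, -1.0]]
ft_force: [0.4, 0.2, -0.0]
grip_width: 0.173
grasp_force: 0.3
```

Emit:
{"op": "send_rows", "data": {
  "increments": "-0.64 0 0 0 0"
}}

```text
time: 10.68
ee_pos: [0.5429, -0.1695, 0.0456]
eef_rot: [[-0.966, -0.259, 0.002], [-0.259, 0.966, -0.001], [-0.002, -0.002, -1.0]]
ft_force: [-0.7, 0.4, 0.2]
grip_width: 0.177
grasp_force: 0.0
```

Emit:
{"op": "send_rows", "data": {
  "increments": "-0.4 0 0 0 0; -0.4 -0.08 0 -0.06 0; -0.4 -0.08 0 -0.06 0; -0.4 -0.08 0 -0.06 0",
  "newtons": 40
}}

```text
time: 11.02
ee_pos: [0.5507, -0.1673, 0.0509]
eef_rot: [[-0.966, -0.259, 0.002], [-0.259, 0.966, -0.001], [-0.001, -0.001, -1.0]]
ft_force: [0.9, -0.2, 0.6]
grip_width: 0.299
grasp_force: 0.0
```

Emit:
{"op": "send_rows", "data": {
  "increments": "-1 0 0 0 0; -1 0 0 0 0; -1 0 0 0 0; -1 0 0 0 0"
}}

```text
time: 11.35
ee_pos: [0.5498, -0.1672, 0.0504]
eef_rot: [[-0.966, -0.259, 0.001], [-0.259, 0.966, -0.0], [-0.001, -0.0, -1.0]]
ft_force: [1.5, -0.0, -0.4]
grip_width: 0.155
grasp_force: 40.0
```

Emit:
{"op": "send_rows", "data": {
  "increments": "-1 0 0 -0.03 0; -1 0 0 -0.06 0; -1 0 0 -0.1 0; -1 0 0 -0.1 0; -1 0 0 -0.1 0"
}}

```text
time: 11.77
ee_pos: [0.5494, -0.1671, 0.0605]
eef_rot: [[-0.966, -0.259, 0.0], [-0.259, 0.966, -0.0], [-0.0, -0.0, -1.0]]
ft_force: [-0.2, -0.4, -2.1]
grip_width: 0.155
grasp_force: 39.6
```

```bash
python3 -c "
from h import *
prof()"
```

```text
11.8167 [ 0.54928482 -0.16703566  0.06034531] 39.5766019821167 661
-0.122 29 [-0.062 -0.048 -0.035]
-0.108 86 [-0.063 -0.051 -0.035]
-0.092 86 [-0.064 -0.057 -0.035]
-0.078 68 [-0.065 -0.053 -0.034]
-0.062 72 [-0.066 -0.053 -0.035]
-0.048 61 [-0.066 -0.052 -0.034]
-0.033 45 [-0.067 -0.049 -0.032]
-0.018 89 [-0.065 -0.047 -0.03 ]
-0.003 107 [-0.065 -0.039  0.009]
```

Emit:
{"op": "send_rows", "data": {
  "increments": "-0.69 0 0 0 0; -0.69 0 0 0 0",
  "newtons": 20
}}

```text
time: 11.98
ee_pos: [0.5492, -0.167, 0.0601]
eef_rot: [[-0.966, -0.259, -0.0], [-0.259, 0.966, 0.0], [0.0, 0.0, -1.0]]
ft_force: [0.5, 0.6, -1.4]
grip_width: 0.156
grasp_force: 36.9
```

Emit:
{"op": "send_rows", "data": {
  "increments": "-0.685 0 0 0 0; -0.685 0 0 0 0"
}}

```text
time: 12.15
ee_pos: [0.5493, -0.167, 0.0602]
eef_rot: [[-0.966, -0.259, -0.0], [-0.259, 0.966, 0.0], [0.0, 0.0, -1.0]]
ft_force: [0.8, 0.5, -2.4]
grip_width: 0.16
grasp_force: 26.5
```

Emit:
{"op": "send_rows", "data": {
  "increments": "-0.68 0 0 0 0; -0.68 0 0 0 0"
}}

```text
time: 12.32
ee_pos: [0.5494, -0.1671, 0.0603]
eef_rot: [[-0.966, -0.259, -0.0], [-0.259, 0.966, 0.0], [0.0, 0.0, -1.0]]
ft_force: [0.2, -0.0, -2.5]
grip_width: 0.166
grasp_force: 16.1
```

Emit:
{"op": "send_rows", "data": {
  "increments": "-0.675 0 0 0 0; -0.675 0 0 0 0"
}}

```text
time: 12.48
ee_pos: [0.5494, -0.1671, 0.0604]
eef_rot: [[-0.966, -0.259, 0.0], [-0.259, 0.966, -0.0], [0.0, -0.0, -1.0]]
ft_force: [-0.4, 0.1, -1.7]
grip_width: 0.163
grasp_force: 5.7
```

```bash
python3 -c "
from h import *
prof()"
```

```text
12.5333 [ 0.54941363 -0.16709945  0.06041817] 5.668802931904793 609
-0.108 79 [-0.066 -0.059 -0.045]
-0.092 72 [-0.067 -0.063 -0.044]
-0.078 55 [-0.067 -0.058 -0.04 ]
-0.062 63 [-0.066 -0.058 -0.041]
-0.048 66 [-0.067 -0.056 -0.039]
-0.033 35 [-0.066 -0.051 -0.038]
-0.018 90 [-0.066 -0.047 -0.032]
-0.003 84 [-0.065 -0.036  0.008]
```

Emit:
{"op": "send_rows", "data": {
  "increments": "-1 0 0 0 0; -1 0 0 -0.1 0; -1 0 0 -0.25 0; -1 0 0 -0.45 0; -1 0 0 -0.65 0",
  "newtons": 40
}}

```text
time: 12.95
ee_pos: [0.5489, -0.1668, 0.1261]
eef_rot: [[-0.966, -0.259, -0.001], [-0.259, 0.966, 0.001], [0.001, 0.001, -1.0]]
ft_force: [-0.6, -0.2, -2.2]
grip_width: 0.158
grasp_force: 40.7
```

Emit:
{"op": "send_rows", "data": {
  "increments": "-1 0 0 -0.25 0; -1 0 0 -0.45 0; -1 0 0 -0.6 0; -1 0 0 -0.7 0; -1 0 0 -0.72 0"
}}

```text
time: 13.37
ee_pos: [0.5508, -0.1676, 0.2002]
eef_rot: [[-0.966, -0.259, 0.004], [-0.259, 0.966, -0.002], [-0.004, -0.003, -1.0]]
ft_force: [0.7, 0.2, -2.5]
grip_width: 0.158
grasp_force: 40.7
```

Emit:
{"op": "send_rows", "data": {
  "increments": "-1 -0.02 0.08 0 0; -1 -0.06 0.22 0 0; -1 -0.11 0.4 0 0; -1 -0.16 0.6 0 0; -1 -0.21 0.8 0 0"
}}

```text
time: 13.78
ee_pos: [0.5474, -0.082, 0.1954]
eef_rot: [[-0.966, -0.259, -0.004], [-0.259, 0.966, 0.002], [0.003, 0.003, -1.0]]
ft_force: [1.0, 0.6, -1.6]
grip_width: 0.158
grasp_force: 40.6
```

Emit:
{"op": "send_rows", "data": {
  "increments": "-1 -0.05 0.2 0 0; -1 -0.1 0.4 0 0; -1 -0.16 0.6 0 0; -1 -0.21 0.8 0 0; -1 -0.26 1 0 0"
}}

```text
time: 14.2
ee_pos: [0.5464, 0.0214, 0.1954]
eef_rot: [[-0.966, -0.259, -0.004], [-0.259, 0.966, 0.001], [0.003, 0.002, -1.0]]
ft_force: [0.0, -0.9, -2.9]
grip_width: 0.156
grasp_force: 40.6
```

Emit:
{"op": "send_rows", "data": {
  "increments": "-1 -0.05 0.2 0 0; -1 -0.1 0.4 0 0; -1 -0.16 0.6 0 0; -1 -0.21 0.8 0 0; -1 -0.26 1 0 0"
}}

```text
time: 14.62
ee_pos: [0.5454, 0.1244, 0.1954]
eef_rot: [[-0.966, -0.259, -0.004], [-0.259, 0.966, 0.0], [0.004, 0.001, -1.0]]
ft_force: [-0.2, -0.5, -2.5]
grip_width: 0.159
grasp_force: 40.6
```

Emit:
{"op": "send_rows", "data": {
  "increments": "-1 -0.05 0.2 0 0; -1 -0.1 0.4 0 0; -1 -0.16 0.6 0 0; -1 -0.2 0.78 0 0; -1 -0.23 0.9 0 0"
}}

```text
time: 15.03
ee_pos: [0.5442, 0.2176, 0.1955]
eef_rot: [[-0.965, -0.261, -0.004], [-0.261, 0.965, -0.0], [0.004, 0.001, -1.0]]
ft_force: [0.5, -0.2, -2.1]
grip_width: 0.153
grasp_force: 40.6
```

Emit:
{"op": "send_rows", "data": {
  "increments": "-1 0 0.04 0 0; -1 0 0.06 0 0; -1 0 0.06 0 0; -1 0 0.06 0 0"
}}

```text
time: 15.37
ee_pos: [0.5446, 0.2203, 0.197]
eef_rot: [[-0.966, -0.258, -0.001], [-0.258, 0.966, -0.001], [0.001, -0.001, -1.0]]
ft_force: [0.8, -1.0, -2.5]
grip_width: 0.155
grasp_force: 40.6
```

```bash
python3 -c "
from h import *
prof()"
```

```text
15.4167 [0.54478212 0.22016059 0.19717175] 40.63257336616516 906
-0.122 29 [-0.128 -0.116 -0.047]
-0.108 128 [-0.126 -0.06  -0.045]
-0.092 93 [-0.073 -0.058 -0.044]
-0.078 88 [-0.074 -0.055 -0.04 ]
-0.062 90 [-0.074 -0.056 -0.04 ]
-0.048 95 [-0.072 -0.054 -0.039]
-0.033 117 [-0.128 -0.112 -0.038]
-0.018 125 [-0.07  -0.044  0.002]
-0.003 83 [-0.067 -0.041  0.004]
```

Emit:
{"op": "send_rows", "data": {
  "increments": "-0.685 0 0 0 0; -0.68 0 0 0 0; -0.678 0 0 0 0; -0.678 0 0 0 0",
  "newtons": 20
}}

```text
time: 15.75
ee_pos: [0.545, 0.2206, 0.1974]
eef_rot: [[-0.966, -0.258, 0.0], [-0.258, 0.966, 0.0], [-0.0, -0.0, -1.0]]
ft_force: [0.3, -0.5, -2.5]
grip_width: 0.162
grasp_force: 11.7
```

```bash
python3 -c "
from h import *
prof()"
```

```text
15.8 [0.54502046 0.22068907 0.19738715] 11.72447919845581 890
-0.122 34 [-0.129 -0.117 -0.055]
-0.108 123 [-0.128 -0.06  -0.044]
-0.092 82 [-0.075 -0.058 -0.042]
-0.078 85 [-0.073 -0.055 -0.041]
-0.062 94 [-0.071 -0.055 -0.04 ]
-0.048 94 [-0.114 -0.054 -0.038]
-0.033 116 [-0.128 -0.068 -0.039]
-0.018 125 [-0.069 -0.044  0.002]
-0.003 79 [-0.067 -0.042 -0.002]
```

Emit:
{"op": "send_rows", "data": {
  "increments": "-0.676 0 0 0 0; -0.676 0 0 0 0"
}}

```text
time: 15.97
ee_pos: [0.5449, 0.2209, 0.1973]
eef_rot: [[-0.966, -0.258, -0.0], [-0.258, 0.966, -0.0], [0.0, -0.0, -1.0]]
ft_force: [-0.8, 0.3, -1.7]
grip_width: 0.159
grasp_force: 7.5
```

```bash
python3 -c "
from h import *
save(prof(),'pics/s1.png')"
```

```text
16.0167 [0.54493664 0.22092223 0.19733121] 7.474417984485626 895
-0.122 32 [-0.129 -0.118 -0.111]
-0.108 101 [-0.127 -0.065 -0.05 ]
-0.092 93 [-0.08  -0.062 -0.046]
-0.078 81 [-0.077 -0.058 -0.045]
-0.062 89 [-0.076 -0.058 -0.044]
-0.048 95 [-0.113 -0.055 -0.042]
-0.033 117 [-0.127 -0.071 -0.039]
-0.018 128 [-0.069 -0.047 -0.   ]
-0.003 85 [-0.067 -0.041  0.011]
```

Emit:
{"op": "send_rows", "data": {
  "increments": "-0.675 0 0 0 0; -0.675 0 0 0 0; -0.675 0 0 0 0"
}}

```text
time: 16.27
ee_pos: [0.5449, 0.221, 0.1973]
eef_rot: [[-0.966, -0.259, 0.0], [-0.259, 0.966, -0.0], [-0.0, -0.0, -1.0]]
ft_force: [0.6, -0.7, -2.4]
grip_width: 0.162
grasp_force: 4.7
```

```bash
python3 -c "
from h import *
save(prof(),'pics/s2.png')"
```

```text
16.3167 [0.5449704  0.22104446 0.19731781] 4.727609530091286 782
-0.122 32 [-0.129 -0.118 -0.112]
-0.108 32 [-0.129 -0.12  -0.112]
-0.078 23 [-0.105 -0.098 -0.091]
-0.062 70 [-0.121 -0.097 -0.083]
-0.048 80 [-0.118 -0.089 -0.072]
-0.033 130 [-0.128 -0.092 -0.062]
-0.018 78 [-0.093 -0.068 -0.   ]
-0.003 116 [-0.084 -0.05   0.009]
```

Emit:
{"op": "send_rows", "data": {
  "increments": "-0.69 0 0 0 0; -0.69 0 0 0 0; -0.69 0 0 0 0"
}}

```text
time: 16.57
ee_pos: [0.5449, 0.221, 0.1974]
eef_rot: [[-0.966, -0.259, 0.0], [-0.259, 0.966, 0.0], [-0.0, 0.0, -1.0]]
ft_force: [1.0, -0.3, -1.3]
grip_width: 0.161
grasp_force: 18.3
```

```bash
python3 -c "
from h import *
c=prof(); t=cam('wrist'); print(ctrl.read_state()['ft_force'])
i=np.hstack([cv2.resize(c['image'][100:260,290:450],(400,400)),cv2.resize(t['image'][20:340,160:480],(400,400))])
cv2.imwrite('pics/s3.png',i[:,:,::-1])"
```

```text
16.6167 [0.54487583 0.22096599 0.19731819] 18.250677287578583 764
-0.122 27 [-0.128 -0.117 -0.113]
-0.108 35 [-0.129 -0.119 -0.112]
-0.078 13 [-0.108 -0.098 -0.093]
-0.062 67 [-0.119 -0.095 -0.085]
-0.048 83 [-0.115 -0.09  -0.074]
-0.033 124 [-0.127 -0.096 -0.063]
-0.018 84 [-0.097 -0.067  0.002]
-0.003 109 [-0.084 -0.05  -0.009]
[ 0.02231261  0.76766835 -2.02883947]
```

View pics/s3.png

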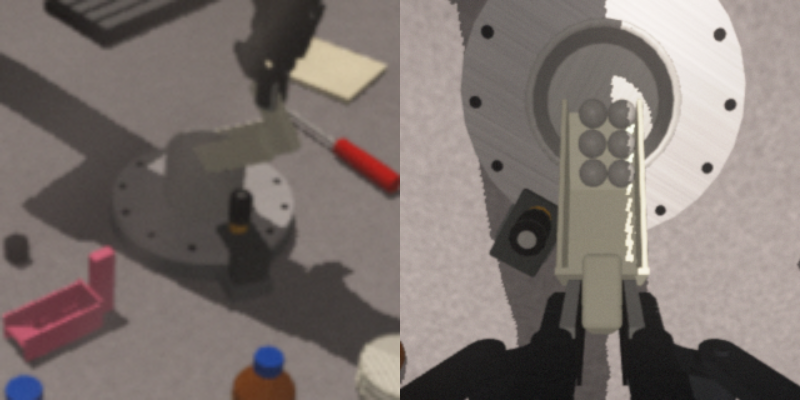

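Emit:
{"op": "send_rows", "data": {
  "increments": "-0.677 0 0 0 0; -0.675 0 0 0 0; -0.675 0 0 0 0"
}}

```text
time: 16.92
ee_pos: [0.545, 0.221, 0.1975]
eef_rot: [[-0.966, -0.259, 0.0], [-0.259, 0.966, 0.0], [-0.0, 0.0, -1.0]]
ft_force: [-0.3, 0.1, -1.6]
grip_width: 0.156
grasp_force: 4.9
```

```bash
cat >> h.py <<'E'
def balls(p=None):
    t=cam('wrist'); s=ctrl.read_state()
    if p: save(t,p)
    P=cloud(t); m=(np.hypot(P[...,0]-.471,P[...,1]-.201)<.04)&(P[...,2]<.095)
    print('ft',s['ft_force'].round(2),'jar z pct',np.percentile(P[m][:,2],[5,50,95]).round(3) if m.sum() else 0); return t
E
python3 -c "
from h import *
prof(); balls('pics/b1.png')"
```

```text
16.9667 [0.5450287  0.22100538 0.19752161] 4.875310957431793 758
-0.122 25 [-0.127 -0.117 -0.112]
-0.108 36 [-0.129 -0.12  -0.112]
-0.078 14 [-0.109 -0.099 -0.093]
-0.062 69 [-0.121 -0.099 -0.084]
-0.048 72 [-0.117 -0.089 -0.076]
-0.033 127 [-0.128 -0.094 -0.065]
-0.018 80 [-0.095 -0.066 -0.   ]
-0.003 114 [-0.084 -0.05  -0.001]
ft [ 0.44 -0.4  -0.55] jar z pct [0.04  0.05  0.085]
```

View pics/b1.png

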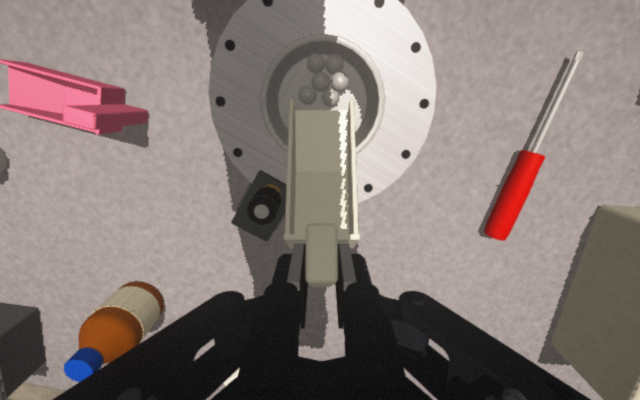

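Emit:
{"op": "send_rows", "data": {
  "increments": "-1 0 0 0 0; -1 0 0 0 0; -1 0 0 -0.1 0; -1 0 0 -0.25 0; -1 0 0 -0.4 0",
  "newtons": 30
}}

```text
time: 17.43
ee_pos: [0.5445, 0.2208, 0.2379]
eef_rot: [[-0.966, -0.259, -0.001], [-0.259, 0.966, -0.0], [0.001, -0.0, -1.0]]
ft_force: [1.2, -0.2, -1.4]
grip_width: 0.157
grasp_force: 31.9
```

Emit:
{"op": "send_rows", "data": {
  "increments": "-1 0.03 -0.1 0 0; -1 0.08 -0.28 0 0; -1 0.13 -0.48 0 0; -1 0.19 -0.7 0 0; -1 0.25 -0.92 0 0"
}}

```text
time: 17.85
ee_pos: [0.5442, 0.1242, 0.2371]
eef_rot: [[-0.966, -0.259, -0.0], [-0.259, 0.966, -0.0], [0.0, -0.0, -1.0]]
ft_force: [-0.5, -0.2, -0.8]
grip_width: 0.156
grasp_force: 32.0
```

Emit:
{"op": "send_rows", "data": {
  "increments": "-1 0.06 -0.22 0 0; -1 0.12 -0.44 0 0; -1 0.18 -0.66 0 0; -1 0.23 -0.88 0 0; -1 0.26 -1 0 0"
}}

```text
time: 18.27
ee_pos: [0.5449, 0.0197, 0.2371]
eef_rot: [[-0.967, -0.257, -0.0], [-0.257, 0.967, -0.001], [0.001, -0.001, -1.0]]
ft_force: [0.8, 0.2, -1.0]
grip_width: 0.155
grasp_force: 32.0
```

Emit:
{"op": "send_rows", "data": {
  "increments": "-1 0.06 -0.22 0 0; -1 0.12 -0.44 0 0; -1 0.18 -0.66 0 0; -1 0.23 -0.88 0 0; -1 0.26 -1 0 0"
}}

```text
time: 18.68
ee_pos: [0.5459, -0.0832, 0.2372]
eef_rot: [[-0.966, -0.257, 0.0], [-0.257, 0.966, -0.001], [0.0, -0.001, -1.0]]
ft_force: [-0.0, -0.2, -1.3]
grip_width: 0.16
grasp_force: 32.0
```

Emit:
{"op": "send_rows", "data": {
  "increments": "-1 0.06 -0.22 0 0; -1 0.12 -0.44 0 0; -1 0.17 -0.64 0 0; -1 0.19 -0.78 0 0; -1 0.2 -0.84 0 0"
}}

```text
time: 19.1
ee_pos: [0.5487, -0.1689, 0.2372]
eef_rot: [[-0.966, -0.257, 0.0], [-0.257, 0.966, -0.0], [-0.0, -0.0, -1.0]]
ft_force: [0.3, 0.5, -0.8]
grip_width: 0.156
grasp_force: 32.0
```

Emit:
{"op": "send_rows", "data": {
  "increments": "-1 0 0 0.2 0; -1 0 0 0.5 0; -1 0 0 0.8 0; -1 0 0 1 0; -1 0 0 1 0"
}}

```text
time: 19.52
ee_pos: [0.5444, -0.1648, 0.1321]
eef_rot: [[-0.966, -0.259, -0.009], [-0.259, 0.966, 0.005], [0.008, 0.007, -1.0]]
ft_force: [-0.7, 0.5, -2.1]
grip_width: 0.157
grasp_force: 31.9
```

```bash
python3 -c "
from h import *
prof()"
```

```text
19.5667 [ 0.54604893 -0.16551645  0.13466984] 31.935712695121765 662
-0.078 22 [-0.111 -0.104 -0.094]
-0.062 74 [-0.124 -0.104 -0.085]
-0.048 68 [-0.118 -0.091 -0.076]
-0.033 56 [-0.107 -0.084 -0.068]
-0.018 51 [-0.1   -0.076 -0.056]
-0.003 127 [-0.087 -0.047 -0.   ]
```

Emit:
{"op": "send_rows", "data": {
  "increments": "-0.68 0 0 0.1 0; -0.68 0 0 0.2 0; -0.68 0 0 0.3 0; -0.68 0 0 0.4 0; -0.68 0 0 0.5 0",
  "newtons": 20
}}

```text
time: 19.98
ee_pos: [0.5598, -0.1679, 0.0943]
eef_rot: [[-0.965, -0.26, 0.024], [-0.26, 0.966, 0.001], [-0.024, -0.006, -1.0]]
ft_force: [12.2, 6.6, 24.3]
grip_width: 0.16
grasp_force: 24.9
```

Emit:
{"op": "send_rows", "data": {
  "increments": "-0.68 0 0 0.08 0; -0.68 0 0 0.16 0; -0.68 0 0 0.24 0; -0.68 0 0 0.32 0; -0.68 0 0 0.34 0"
}}

```text
time: 20.4
ee_pos: [0.5497, -0.1677, 0.0535]
eef_rot: [[-0.966, -0.259, 0.002], [-0.259, 0.966, -0.001], [-0.002, -0.001, -1.0]]
ft_force: [2.2, 0.7, 3.5]
grip_width: 0.163
grasp_force: 18.9
```

```bash
python3 -c "
from h import *
prof()"
```

```text
20.45 [ 0.54874214 -0.16745137  0.0529546 ] 18.888988494873047 531
-0.108 41 [-0.057 -0.051 -0.039]
-0.092 74 [-0.059 -0.055 -0.037]
-0.078 50 [-0.06  -0.056 -0.036]
-0.062 29 [-0.059 -0.047 -0.035]
-0.048 36 [-0.059 -0.045 -0.033]
-0.033 33 [-0.059 -0.043 -0.032]
-0.018 78 [-0.059 -0.044 -0.029]
-0.003 47 [-0.059 -0.04   0.017]
```

Emit:
{"op": "send_rows", "data": {
  "increments": "-0.68 0 0 0.03 0; -0.68 0 0 0.04 0; -0.67 0 0 0.04 0; -0.66 0 0 0.04 0; -0.62 0 0 0.04 0"
}}

```text
time: 20.87
ee_pos: [0.5471, -0.167, 0.0485]
eef_rot: [[-0.966, -0.258, -0.002], [-0.258, 0.966, 0.001], [0.002, 0.001, -1.0]]
ft_force: [-0.8, 0.7, 0.2]
grip_width: 0.191
grasp_force: 0.0
```

Emit:
{"op": "send_rows", "data": {
  "increments": "-0.3 0 0 0 0; -0.3 0 0 0 0; -0.3 0 0 -0.1 0; -0.3 0 0 -0.4 0; -0.3 0 0 -0.8 0"
}}

```text
time: 21.28
ee_pos: [0.5451, -0.166, 0.1272]
eef_rot: [[-0.966, -0.258, -0.008], [-0.258, 0.966, 0.003], [0.007, 0.005, -1.0]]
ft_force: [2.0, -1.1, -0.2]
grip_width: 0.353
grasp_force: 0.0
```

Emit:
{"op": "send_rows", "data": {
  "increments": "-0.3 0 0 -0.4 0; -0.3 0 0 -0.8 0; -0.3 0 0 -1 0; -0.3 0 0 -1 0"
}}

```text
time: 21.62
ee_pos: [0.5522, -0.1689, 0.2372]
eef_rot: [[-0.966, -0.259, 0.012], [-0.259, 0.966, -0.005], [-0.01, -0.008, -1.0]]
ft_force: [0.9, -1.0, 1.1]
grip_width: 0.349
grasp_force: 0.0
```

```bash
python3 - <<'E'
from h import *
s=ctrl.read_state(); print(s['ee_pos'],s['eef_rot'].round(3))
c=cam('wrist'); save(c,'pics/c1.png'); P=cloud(c); h=cv2.cvtColor(c['image'],cv2.COLOR_RGB2HSV)
near=(abs(P[...,0]-.5)<.09)&(abs(P[...,1]+.19)<.06)&(h[...,1]<90)
for lo,hi in [(.075,.088),(.024,.04)]:
    mm=near&(P[...,2]>lo)&(P[...,2]<hi)
    r=cv2.minAreaRect((P[mm][:,:2]*1000).astype(np.float32)); print(lo,mm.sum(),P[mm].mean(0).round(4),np.round(r[0]+r[1]+(r[2],),1))
c=cam('scene'); save(c,'pics/c2.png')
P=cloud(c); 
E
```

```text
[ 0.55216084 -0.16889538  0.23719708] [[-0.966 -0.259  0.012]
 [-0.259  0.966 -0.005]
 [-0.01  -0.008 -1.   ]]
0.075 361 [ 0.5467 -0.1679  0.0809] [ 547.  -167.8   25.1   13.    15. ]
0.024 774 [ 0.4972 -0.181   0.0329] [ 488.6 -183.5   97.4   44.1   15.4]
```

View pics/c2.png

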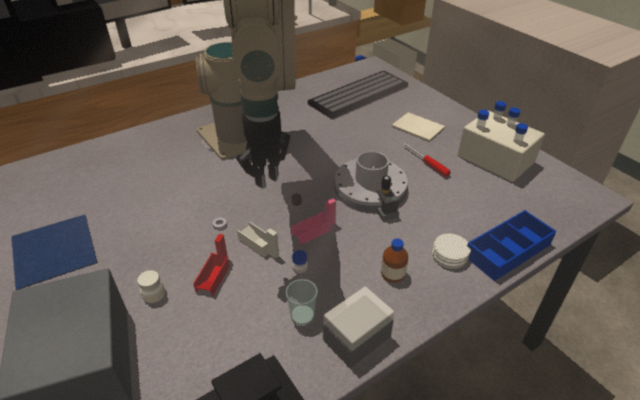

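Emit:
{"op": "send_rows", "data": {
  "increments": "0.2 -0.1 0.3 0 0; 0.2 -0.2 0.65 0 0; 0.2 -0.25 0.83 0 0; 0.2 -0.25 0.83 0 0"
}}

```text
time: 22.05
ee_pos: [0.5489, -0.077, 0.227]
eef_rot: [[-0.965, -0.262, -0.005], [-0.262, 0.965, 0.003], [0.004, 0.004, -1.0]]
ft_force: [-0.8, -0.4, 0.1]
grip_width: 0.604
grasp_force: 0.0
```

Emit:
{"op": "send_rows", "data": {
  "increments": "0.2 -0.1 0.3 0 0; 0.2 -0.2 0.65 0 0; 0.2 -0.25 0.83 0 0; 0.2 -0.25 0.83 0 0"
}}

```text
time: 22.38
ee_pos: [0.5523, 0.0087, 0.2274]
eef_rot: [[-0.965, -0.262, -0.004], [-0.262, 0.965, 0.001], [0.003, 0.002, -1.0]]
ft_force: [-0.0, -0.7, -0.9]
grip_width: 0.603
grasp_force: 0.0
```

Emit:
{"op": "send_rows", "data": {
  "increments": "0.2 -0.1 0.3 0 0; 0.2 -0.2 0.65 0 0; 0.2 -0.25 0.83 0 0; 0.2 -0.25 0.83 0 0"
}}

```text
time: 22.72
ee_pos: [0.5556, 0.0945, 0.2278]
eef_rot: [[-0.965, -0.262, -0.003], [-0.262, 0.965, 0.001], [0.002, 0.001, -1.0]]
ft_force: [0.4, -0.4, 0.1]
grip_width: 0.597
grasp_force: 0.0
```

Emit:
{"op": "send_rows", "data": {
  "increments": "0.2 -0.1 0.3 0 0; 0.2 -0.2 0.65 0 0; 0.2 -0.25 0.83 0 0; 0.2 -0.25 0.83 0 0"
}}

```text
time: 23.05
ee_pos: [0.5589, 0.1807, 0.228]
eef_rot: [[-0.965, -0.261, -0.002], [-0.261, 0.965, 0.0], [0.002, 0.0, -1.0]]
ft_force: [0.1, -0.4, 0.9]
grip_width: 0.6
grasp_force: 0.0
```

Emit:
{"op": "send_rows", "data": {
  "increments": "0.2 0 0 0 0.08; 0.2 0 0 0 0.16; 0.2 0 0 0 0.24; 0.2 0 0 0 0.32; 0.2 0 0 0 0.34"
}}

```text
time: 23.47
ee_pos: [0.559, 0.1769, 0.2282]
eef_rot: [[-0.961, 0.275, -0.002], [0.275, 0.961, -0.002], [0.001, -0.002, -1.0]]
ft_force: [-0.2, 0.2, 0.0]
grip_width: 0.597
grasp_force: 0.0
```

Emit:
{"op": "send_rows", "data": {
  "increments": "0.2 0 0 0 0; 0.2 0 0 0 0"
}}

```text
time: 23.63
ee_pos: [0.559, 0.1775, 0.2285]
eef_rot: [[-0.963, 0.27, -0.001], [0.27, 0.963, -0.001], [0.001, -0.001, -1.0]]
ft_force: [0.2, 0.9, 0.1]
grip_width: 0.597
grasp_force: 0.0
```

```bash
python3 - <<'E'
from h import *
s=ctrl.read_state(); print(s['ee_pos'],s['eef_rot'].round(3))
c=cam('wrist'); save(c,'pics/k1.png'); P=cloud(c)
d=np.hypot(P[...,0]-.5625,P[...,1]-.176)
for lo,hi,r0 in [(.1,.113,.03),(.055,.067,.06)]:
    mm=(d<r0)&(P[...,2]>lo)&(P[...,2]<hi); 
    if mm.sum()>5:
        r=cv2.minAreaRect((P[mm][:,:2]*1000).astype(np.float32)); print(lo,mm.sum(),P[mm].mean(0).round(4),np.round(r[0]+r[1]+(r[2],),1))
mm=(np.hypot(P[...,0]-.471,P[...,1]-.201)<.06)&(P[...,2]>.097)&(P[...,2]<.107)
if mm.sum(): print(cv2.minEnclosingCircle((P[mm][:,:2]*1000).astype(np.float32)))
E
```

```text
[0.55900495 0.17749619 0.22847894] [[-0.963  0.27  -0.001]
 [ 0.27   0.963 -0.001]
 [ 0.001 -0.001 -1.   ]]
0.1 563 [0.5629 0.1766 0.1068] [563.6 176.2  23.2  23.6  19.8]
0.055 1420 [0.5772 0.1726 0.0609] [557.7 178.4  39.9 103.1  73.8]
((472.6287536621094, 201.8036651611328), 45.9955940246582)
```

View pics/k1.png

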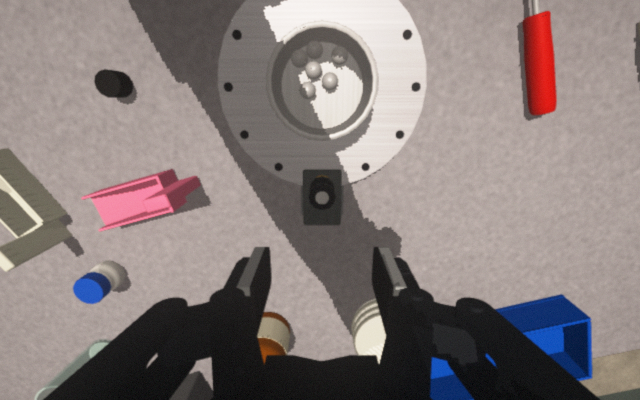

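Emit:
{"op": "send_rows", "data": {
  "increments": "0.2 -0.04 0 0.2 0; 0.2 -0.04 0 0.45 0; 0.2 -0.04 0 0.7 0; 0.2 -0.04 0 0.9 0; 0.2 -0.04 0 0.9 0"
}}

```text
time: 24.1
ee_pos: [0.5592, 0.1767, 0.1343]
eef_rot: [[-0.963, 0.269, -0.009], [0.269, 0.963, -0.002], [0.008, -0.005, -1.0]]
ft_force: [-1.4, -0.0, -0.4]
grip_width: 0.599
grasp_force: 0.0
```

Emit:
{"op": "send_rows", "data": {
  "increments": "0.2 0 0 0.15 0; 0.2 0 0 0.3 0; 0.2 0 0 0.45 0; 0.2 0 0 0.58 0; 0.2 0 0 0.62 0"
}}

```text
time: 24.52
ee_pos: [0.5623, 0.1776, 0.0764]
eef_rot: [[-0.963, 0.269, -0.002], [0.269, 0.963, -0.001], [0.002, -0.001, -1.0]]
ft_force: [-0.9, -0.5, -0.3]
grip_width: 0.598
grasp_force: 0.0
```

Emit:
{"op": "send_rows", "data": {
  "increments": "0.2 0 0 0 0; 0.2 0 0 0 0; 0.2 0 0 0 0"
}}

```text
time: 24.77
ee_pos: [0.5642, 0.1783, 0.0788]
eef_rot: [[-0.963, 0.269, 0.002], [0.269, 0.963, 0.0], [-0.002, 0.001, -1.0]]
ft_force: [1.0, -0.1, 0.5]
grip_width: 0.604
grasp_force: 0.0
```

Emit:
{"op": "send_rows", "data": {
  "increments": "0.2 0 -0.02 0.02 0; 0 0 -0.02 0.02 0; -0.2 0 -0.02 0.02 0; -0.35 0 -0.02 0.02 0; -0.5 0 -0.02 0.02 0",
  "newtons": 80
}}

```text
time: 25.18
ee_pos: [0.5627, 0.1767, 0.0758]
eef_rot: [[-0.963, 0.269, 0.001], [0.269, 0.963, 0.001], [-0.0, 0.001, -1.0]]
ft_force: [0.3, 2.1, 0.8]
grip_width: 0.262
grasp_force: 56.3
```

Emit:
{"op": "send_rows", "data": {
  "increments": "-1 0 0 0 0; -1 0 0 0 0; -1 0 0 0 0; -1 0 0 0 0"
}}

```text
time: 25.52
ee_pos: [0.5628, 0.1767, 0.0759]
eef_rot: [[-0.963, 0.269, 0.001], [0.269, 0.963, 0.001], [-0.0, 0.001, -1.0]]
ft_force: [-2.3, 2.4, 5.5]
grip_width: 0.259
grasp_force: 78.1
```

Emit:
{"op": "send_rows", "data": {
  "increments": "-1 0 0 -0.04 0; -1 0 0 -0.08 0; -1 0 0 -0.12 0; -1 0 0 -0.16 0; -1 0 0 -0.16 0"
}}

```text
time: 25.93
ee_pos: [0.5627, 0.1767, 0.0906]
eef_rot: [[-0.963, 0.269, 0.0], [0.269, 0.963, 0.001], [0.0, 0.001, -1.0]]
ft_force: [4.2, 4.5, -10.4]
grip_width: 0.257
grasp_force: 78.7
```

Emit:
{"op": "send_rows", "data": {
  "increments": "-1 0 0 -0.01 0; -1 0 0 -0.02 0; -1 0 0 -0.02 0; -1 0 0 -0.02 0; -1 0 0 -0.02 0"
}}

```text
time: 26.35
ee_pos: [0.5626, 0.1766, 0.0918]
eef_rot: [[-0.963, 0.269, -0.0], [0.269, 0.963, 0.001], [0.0, 0.001, -1.0]]
ft_force: [4.8, 4.4, -10.1]
grip_width: 0.26
grasp_force: 78.7
```

Emit:
{"op": "send_rows", "data": {
  "increments": "-1 0 0 -0.01 0; -1 0 0 -0.02 0; -1 0 0 -0.02 0; -1 0 0 -0.02 0"
}}

```text
time: 26.68
ee_pos: [0.5627, 0.1766, 0.0937]
eef_rot: [[-0.963, 0.269, -0.0], [0.269, 0.963, 0.001], [0.0, 0.001, -1.0]]
ft_force: [4.3, 4.0, -10.8]
grip_width: 0.255
grasp_force: 78.7
```

Emit:
{"op": "send_rows", "data": {
  "increments": "-1 0 0 -0.01 0; -1 0 0 -0.02 0; -1 0 0 -0.02 0; -1 0 0 -0.02 0"
}}

```text
time: 27.02
ee_pos: [0.5626, 0.1766, 0.0941]
eef_rot: [[-0.963, 0.269, -0.001], [0.269, 0.963, 0.001], [0.001, 0.001, -1.0]]
ft_force: [8.4, 5.4, -19.0]
grip_width: 0.254
grasp_force: 79.4
```

Emit:
{"op": "send_rows", "data": {
  "increments": "-1 0 0 0 0; -1 0 0 0 0; -1 0 0 0 0; -1 0 0 0 0; -1 0 0 0 0"
}}

```text
time: 27.43
ee_pos: [0.5626, 0.1766, 0.0941]
eef_rot: [[-0.963, 0.269, -0.001], [0.269, 0.963, 0.001], [0.001, 0.001, -1.0]]
ft_force: [8.4, 4.2, -18.8]
grip_width: 0.259
grasp_force: 79.4
```

```bash
python3 - <<'E'
from h import *
c=cam('scene'); i=cv2.resize(c['image'][120:270,200:440],(800,500)); cv2.imwrite('pics/f.png',i[:,:,::-1])
s=ctrl.read_state(); print(s['ee_pos'],s['ft_force'],s['grasp_force'])
E
```

```text
[0.56260892 0.17664611 0.09409037] [  8.3800391    5.91986858 -19.13524855] 79.35534954071045
```

View pics/f.png

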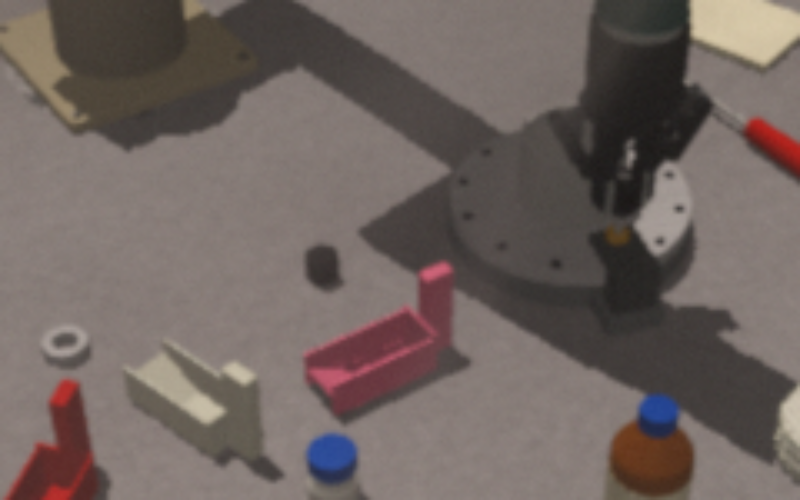

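The picture shows the knob raised in the gripper at about (615,190), with its brass collar at (617,235). The empty cup stands upright at (190,400).

```bash
python3 -c "
from rig import ctrl
print(ctrl.sign_off())"
```

```text
the job is handed in; nothing more can be done
None
```

The job is handed in: all six balls are in the jar, the empty cup stands upright on the bench, and the gripper is holding the plunger knob pulled up against its stop (about 18 mm), finished at about 27.5 s.

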